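Turn the circuit board over in its holder

ROBOT

A 6-joint arm with a two-finger parallel gripper is mounted at the origin on the work surface. World frame = base frame: x ahead of the robot, y to its left, z up, the work surface at z = 0. Lengths are in mm, angles in rad, forces in N, time in s.
With the tool pointing down it reaches from about 325 to 750 mm from the base axis. Payload 7.6 kg.
Tool frame: the origin (TCP) lies on the centre line of the jaws, within the pads' length; the fingertips stand 19 mm ahead of it and the grasp point (between the pads) is the TCP; z points along the fingers, y is the line along which they close (so a half turn about z gives the same grasp; the last joint's range is limited). The gripper opens to 85 mm and grips with 20 to 120 N. Pads are 22 mm wide; open, the fingers measure 114 mm over their backs; the gripper's body (76 mm by 85 mm) begins 54 mm behind the grasp point. The pads swing forward as they close: fully open they stand 13 mm farther back than shut.
Start: joints at [-1.366, 0.052, 1.401, -0, 1.689, -0.07], TCP at [142.485, -505.314, 250.323] pointing down, gripper open.
Joint ranges: [-2.9, 2.9], [-0.91, 2.17], [0.12, 2.37], [-1.06, 4.2], [0.26, 2.73], [-2.93, 2.93]. Speed limits (rad/s): [2.57, 2.57, 3.01, 3.14, 3.14, 3.14].

INTERFACE

Orientations are given as a unit quaternion [x, y, z, w].
In Python, from bench import bot, vision gives the robot as it stands.
- The arm moves only by the tool carry_out, never from a script. Its argument "moves" is a list of rows, each a list of 3 entries, a list of its own where there are three numbers: the shift along the world's x, y, z in cm, then the turn, a rotation vector about the world's x, y, z in degrees, then the closure, from 0 (fully open) to 1 (shut). A call has 1 to 5 rows; each row shifts and turns the commanded pose from where the row before left it; what a row does not reach is not made up. A row lasts 1/10 s, in which the tool goes at most 50 mm and 8.59 degrees, less where a joint would pass 70% of its speed; a pose out of reach is approached as far as the arm can. A call is refused whole if a number of a shift passes 5 or a number of a turn 8.59, either way. A call with a gripper value outside its range is refused whole. The fingers move at their own pace and stop on an object; "newtons" is the grip in N (left out, the last holds). Time passes only in rows, so rows that do not move let the fingers close. It gives the time, the measured TCP pose, the force, the opening and the grip force at its end, in the units of the state.
- bot.state(): the state, without advancing time (a new reading comes with each control period).
- vision.get_image(name): name is "scene" or "top" or "wrist"; returns (picture, depth): 400x640x3 uint8, blue, green, red; 400x640 float32, mm along the optical axis (not along the pixel's ray), 0 where there is no reading.
- vision.camera_model(name): a dict with "fx", "fy", "cx", "cy" (pixels), "k1" (the pictures are not rectified: a ray, as slopes to the right and down, at radius r is drawn at 1 + k1 r^2 times it, then the intrinsics apply), "pose" (4x4, takes a point from camera to world coordinates); the wrist camera has in their place "hand_eye" (4x4, takes a point from camera to tool coordinates, whose origin is the TCP and whose axes are the flange's). Camera axes: x right, y down, z forward; pixel columns grow to the right and rows downward; lengths in mm; the calibration is good to about 2 mm. A picture is of the moment at which its call begins: read the wrist's pose just before it. camera_model takes no time and is no camera call.
- bot.close_job(): hands the job in; it is judged then, once.
The state is a dict: "t": time; "q": joint angles; "qvel": joint speeds; "joint_torque": joint torques, N m; "tcp_pos": TCP position; "orientation": TCP orientation; "wrist_force": force on the tool from outside, world axes, zero at the start; "ft_torque": the same for the moment, N m; "gripper_width": opening from 0.0 (shut) to 1.0 (fully open); "grasp_force": force on a finger pad.
Only numpy, scipy, OpenCV 4.12 (cv2) and the standard library are available. Lean on these libraries where they do the work, as an engineer would, in place of code of your own. Each camera call takes 0.05 s, during which the arm holds its last target. There are 200 camera calls.

TASK

The joints on the underside of the amplifier board in the bench holder are to be soldered next: flip the board over in its holder by pushing it round with the fingertips, until the green solder side faces up and the board lies level, and leave it so. Do not press on the components standing on the board. Nothing is to be picked up: the holder stays standing in its place, and everything else on the bench stays as it is.

Things in the scene. Friction and masses are not known exactly. Their poses are not given: they have to be found in the camera images.
- holder: Loose board holder, 1.1-1.6 kg. Origin: centre of its underside; y along the board's turning axis, which is 110 mm up; x across it, away from the robot, yaw up to 0.45 rad. Foot bars 160 mm long (x), 14 mm high at y = +-103 mm, joined by a rail 30 mm wide, top 30 mm up. Posts 30 mm wide, tops 125 mm up, at y = +-103; black knobs outside them, to y = +-138. Between the posts: only the board.
- board_mid (a point): Middle of the circuit board, at mid-thickness, on the turning axis 110 mm up. Board 110 mm wide (point x, 55 mm each side of the axis), 160 mm long (point y, along the axis), 3 mm thick. Its z points out of the tan component side, up at the start; the other side is green with flat solder joints. Black jaws 36 mm wide (x) clamp the middle of both short ends, 20 mm long.
- board (a joint): Turn of the board, rad. 0: level, components up (starts up to 0.35 off, either way). Growing: the edge on the holder's -x side, near the robot, goes down and the far edge rises. +3.14 or -3.14: level, green solder side up. Turns either way with no stop, latch or spring; a friction of 0.08 N m (1.6 N at a long edge) keeps it wherever it is left.
- parts: The components on the board's tan side, not to be pressed: heat sink, transformer, capacitors, connector. Fixed to the board, same origin and axes as board_mid. They stand up to 26 mm above the origin within 18 mm of the axis and up to 13 mm out to 35 mm; the outer 20 mm along both long edges is bare on both sides.
- reel: Reel of solder, bright metal, standing, 54 mm dia., 50 mm high, beside the holder. Origin: centre of its underside. To be left alone.
- tin: Round flux tin, teal with a steel lid, 67 mm dia., 46 mm high, beside the holder. Origin: centre of its underside. To be left alone.
- screwdriver: Green-handled screwdriver, 180 mm long, lying between the holder and the robot. Origin: under its middle; x along it towards the tip. To be left alone.
- old_screwdriver: Wooden-handled screwdriver, 200 mm long, lying at the left. Origin: under its middle; x along it towards the tip. To be left alone.
- cutters: Red-handled side cutters, 150 mm long, lying beyond the holder. Origin: at the pivot, on the bench; x towards the jaws. To be left alone.
- screw_tray: Open blue tray with screws, 100 x 140 x 28 mm. Origin: centre of its underside. To be left alone.

How it is judged (in metres and radians):
On the way:
1. the board has been turned past standing on edge (angle between board_mid's own z axis and vertical above 1.65 rad), for 0.1 s.
At the end, for the whole second after the job is handed in: The board's green solder side faces up and the board is level to within 0.17 rad (10 degrees) and at rest; the holder stands flat on its feet within 30 mm of where it was; the six other loose things lie within 30 mm of where they were (angle between board_mid's own z axis and vertical above 2.97 rad and velocity of joint board between -0.05 and 0.05 rad/s and distance of each of holder, reel, tin, screwdriver, old_screwdriver, cutters, screw_tray from where it was at the start of the episode below 0.03 m and angle between holder's own z axis and vertical below 0.04 rad and linear speed of holder below 0.02 m/s); the robot touches nothing.
It fails at once if the holder was lifted (10 mm), tipped (0.2 rad) or shoved more than 40 mm (height (world z) of holder above 0.01 m or angle between holder's own z axis and vertical above 0.2 rad or distance of holder from where it was at the start of the episode above 0.04 m).
It fails at once if the components were pressed (over 3 N) (contact force between any of the fingers, the arm and parts above 3 N).
It fails at once if another thing on the bench was lifted or moved more than 40 mm, or one that stands was tipped over (distance of any of reel, tin, screwdriver, old_screwdriver, cutters, screw_tray from where it was at the start of the episode above 0.04 m or height (world z) of any of reel, tin, screwdriver, old_screwdriver, cutters, screw_tray above 0.02 m or angle between any of reel, tin's own z axis and vertical above 0.5 rad).
It also fails if it takes over 48 s, if anything falls off the work surface, if the arm or the gripper's body presses on something with over 40 N, if the wrist force passes 120 N, or if a joint passes its speed limit or range.

## Working session

There is one attempt and no reset: what is moved stays moved. The work goes in short steps, Python scripts to look and compute and a tool call to move; the robot and the scene stay as the last step left them, time stands still between calls to the robot, and variables do not carry over. Pictures are saved under pics/ and viewed, at most 10 in all, crops included, and the job is handed in when it is done.

Besides the shell and the picture viewer there is one more tool, called after "Request:" in YAML: its name, and indented under it one key for each argument. carry_out: Moves the arm, as the interface text tells. Its arguments: {"type":"object","properties":{"moves":{"type":"array","items":{"type":"array"}},"newtons":{"type":"number"}},"required":["moves"]}

```bash
mkdir -p pics; ls
cat > h.py <<'E'
from bench import bot, vision
import numpy as np, cv2
def pts(name):
    im,d=vision.get_image(name); m=vision.camera_model(name)
    K=np.array([[m['fx'],0,m['cx']],[0,m['fy'],m['cy']],[0,0,1.]])
    v,u=np.mgrid[0:400,0:640]
    p=cv2.undistortPoints(np.stack([u,v],-1).reshape(-1,1,2).astype(float),K,np.array([m['k1'],0,0,0.])).reshape(400,640,2)
    P=np.dstack([p[...,0]*d,p[...,1]*d,d,np.ones_like(d)])
    W=(P@m['pose'].T)[...,:3] if 'pose' in m else None
    if W is not None: W[d==0]=np.nan
    return im,d,W
E
python3 - <<'E'
from h import *
for n in('top','scene'):
    im,d,W=pts(n); cv2.imwrite(f'pics/{n}0.png',im); np.save(n+'0.npy',W)
    print(n,vision.camera_model(n)['pose'].round(2).tolist())
print(bot.state())
E
```

```text
pics
top [[0.01, -1.0, 0.07, 470.94], [-1.0, -0.01, 0.02, -32.5], [-0.02, -0.07, -1.0, 1330.34], [0.0, 0.0, 0.0, 1.0]]
scene [[0.56, 0.45, -0.7, 1396.3], [0.83, -0.3, 0.47, -578.8], [0.0, -0.84, -0.54, 749.51], [0.0, 0.0, 0.0, 1.0]]
{'t': 0.1, 'q': array([-1.36625426e+00,  5.27884983e-02,  1.40159200e+00, -3.64482050e-05,
        1.68859558e+00, -7.02916140e-02]), 'qvel': array([ 0.00166505, -0.00100542, -0.00279317, -0.00083104, -0.00025842,
       -0.00122753]), 'joint_torque': array([ 6.38676629e-04, -3.82584035e+01, -3.60986638e+01, -3.90032505e-05,
        4.81467214e-03, -1.84447862e-05]), 'tcp_pos': array([ 142.44824149, -505.06522833,  249.56466976]), 'orientation': array([ 9.90573209e-01,  1.36982622e-01, -6.44550780e-05, -6.88941634e-04]), 'wrist_force': array([ 0.03233087, -0.24628141, -0.56252408]), 'ft_torque': array([ 0.00840366, -0.00635346, -0.03629761]), 'grasp_force': 0.0, 'gripper_width': 0.9981392572609913}
```

View pics/top0.png

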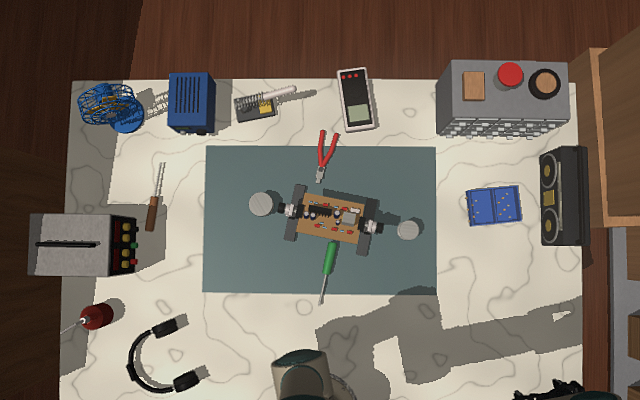

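View pics/scene0.png

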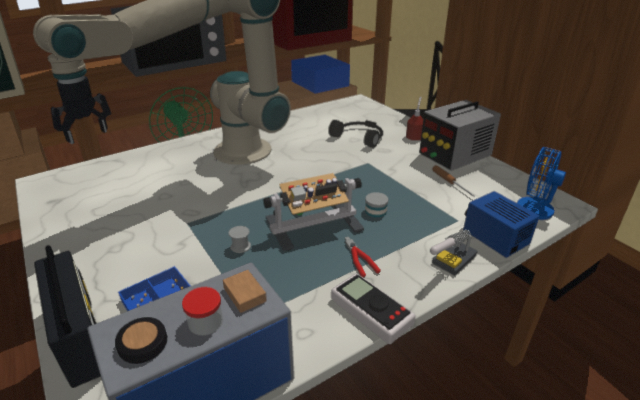

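The top view shows the board at about (335,218), with the tin at (262,204), the reel at (408,229), the screwdriver at (328,265) on the near side and the cutters at (323,160) on the far side. Next I'll measure the holder and board.

Run:
```python
from h import *
W=np.load('top0.npy'); im=cv2.imread('pics/top0.png'); hsv=cv2.cvtColor(im,cv2.COLOR_BGR2HSV)
v,u=np.mgrid[0:400,0:640]
roi=(u>275)&(u<390)&(v>175)&(v<250)
z=W[...,2]
for s in [(400,230),(262,204),(408,229),(328,255),(323,305)]:print(s,W[s[1],s[0]].round(1))
m=roi&(z>75); P=W[m]
r=cv2.minAreaRect(P[:,:2].astype(np.float32)); print('all high',r)
tan=roi&(z>60)&(hsv[...,0]>8)&(hsv[...,0]<22)&(hsv[...,1]>90)
T=W[tan]; r2=cv2.minAreaRect(T[:,:2].astype(np.float32)); print('tan',tan.sum(),r2, T[:,2].min(),T[:,2].max())
# robust plane
from scipy.optimize import least_squares
f=lambda p:p[0]*(T[:,0]-r2[0][0])+p[1]*(T[:,1]-r2[0][1])+p[2]-T[:,2]
s=least_squares(f,[0,0,110],loss='soft_l1',f_scale=2);print('plane',s.x)
foot=roi&(z>5)&(z<45);print('low',cv2.minAreaRect(W[foot][:,:2].astype(np.float32)),foot.sum())
f2=roi&(z>8)&(z<20);print(cv2.boxPoints(cv2.minAreaRect(W[f2][:,:2].astype(np.float32))).round(0).tolist())
# obstacles
for n,c in dict(tin=(262,204,14),reel=(408,229,11)).items():
    q=((u-c[0])**2+(v-c[1])**2<c[2]**2)&(z>35);print(n,np.median(W[q],0).round(1),(W[q].min(0)+W[q].max(0))/2)
cv2.imwrite('pics/crop.png',cv2.resize(im[150:310,240:430],None,fx=4,fy=3.75))
```

```text
(400, 230) [ 510.2 -221.8   45.5]
(262, 204) [577.9 155.4  47.1]
(408, 229) [ 512.9 -242.4   52.4]
(328, 255) [440.1 -26.5  19.7]
(323, 305) [300.  -13.7  -0. ]
all high ((538.361083984375, -32.33061218261719), (275.9642028808594, 106.50939178466797), 79.1912841796875)
tan 1717 ((538.8295288085938, -31.85694122314453), (159.94686889648438, 106.09940338134766), 79.00208282470703) 89.4709636961561 135.99855970707745
plane [-2.84853257e-01  5.43822661e-02  1.12029482e+02]
low ((559.602294921875, -38.083160400390625), (205.9008331298828, 319.38726806640625), 0.4470244348049164) 1322
[[455.0, 120.0], [458.0, -191.0], [664.0, -189.0], [660.0, 122.0]]
tin [578.1 159.3  46.3] [579.43375948 160.0392494   44.74267023]
reel [ 510.3 -245.3   50.5] [ 511.65033335 -245.39974061   50.52215734]
```

Run:
```python
import numpy as np,cv2
W=np.load('scene0.npy'); im=cv2.imread('pics/scene0.png')
m=(W[...,0]>380)&(W[...,0]<620)&(abs(W[...,1]+50)<150)
for lo,hi in((8,20),(22,40),(70,150)):
    q=m&(W[...,2]>lo)&(W[...,2]<hi);r=cv2.minAreaRect(W[q][:,:2].astype(np.float32));print(lo,q.sum(),r)
```

```text
8 562 ((529.38037109375, -32.4129638671875), (245.81407165527344, 164.87347412109375), 84.86701202392578)
22 718 ((539.0186157226562, -31.28166961669922), (250.6531982421875, 40.34347915649414), 79.1695327758789)
70 2406 ((538.671875, -33.48907470703125), (272.7808532714844, 113.83662414550781), 79.93241882324219)
```

View pics/crop.png

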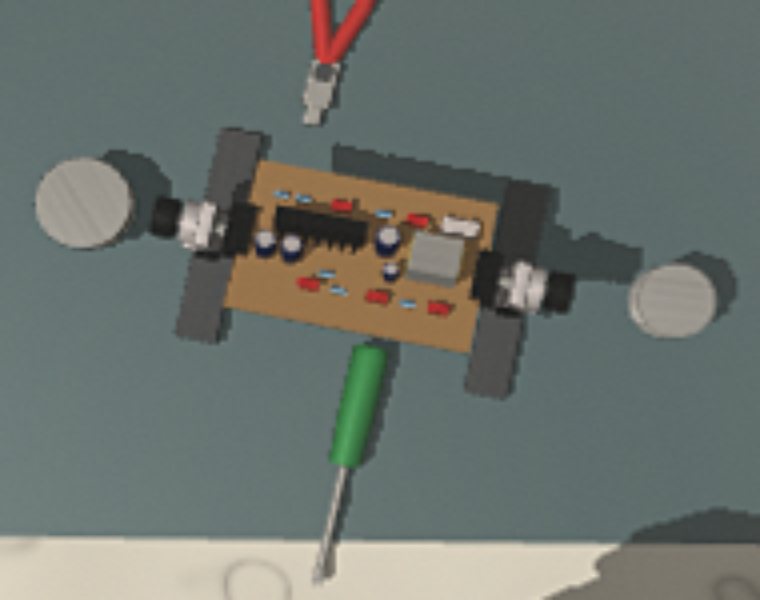

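The holder sits at about (538.5, -32) with yaw about -11°. The board is at about -0.285 rad, so its near edge is raised to z≈125. I'll lift the near edge from below on the green side with closed fingers, tool tilted 45°, then push it over, so only the green side is touched.

Request:
carry_out:
  moves:
    - [[1.8, 3.3, 0], [0, 0, 6.3], 1]
    - [[1.8, 3.3, 0], [0, 0, 6.3], 1]
    - [[1.8, 3.3, 0], [0, 0, 6.3], 1]
    - [[1.8, 3.3, 0], [0, 0, 6.3], 1]
    - [[1.8, 3.3, 0], [0, 0, 6.3], 1]
  newtons: 30

```text
t: 0.6
tcp_pos: [232.8, -338.8, 249.9]
orientation: [0.915, 0.403, 0.0, -0.0]
wrist_force: [1.3, -0.2, 0.1]
gripper_width: 0.144
grasp_force: 0.0
```

Request:
carry_out:
  moves:
    - [[1.8, 3.3, 0], [0, 0, 6.3], 1]
    - [[1.8, 3.3, 0], [0, 0, 6.3], 1]
    - [[1.8, 3.3, 0], [0, 0, 6.3], 1]
    - [[1.8, 3.3, 0], [0, 0, 6.3], 1]
    - [[1.8, 3.3, 0], [0, 0, 6.3], 1]

```text
t: 1.1
tcp_pos: [322.8, -173.8, 250.1]
orientation: [0.772, 0.636, 0.0, 0.0]
wrist_force: [-0.8, -0.6, -0.5]
gripper_width: -0.003
grasp_force: 0.0
```

Request:
carry_out:
  moves:
    - [[1.8, 3.3, 0], [-1.4, -7.4, 0], 1]
    - [[1.8, 3.3, 0], [-1.4, -7.4, 0], 1]
    - [[1.8, 3.3, 0], [-1.4, -7.4, 0], 1]
    - [[1.8, 3.3, 0], [-1.4, -7.4, 0], 1]
    - [[1.8, 3.3, 0], [-1.4, -7.4, 0], 1]

```text
t: 1.6
tcp_pos: [412.8, -9.1, 251.0]
orientation: [0.731, 0.599, 0.21, 0.25]
wrist_force: [1.4, -1.9, -0.2]
gripper_width: 0.0
grasp_force: 0.0
```

Request:
carry_out:
  moves:
    - [[0, 0, 0], [-1.4, -7.4, 0], 1]
    - [[0, 0, 0], [0, 0, 0], 1]

```text
t: 1.8
tcp_pos: [411.8, -8.6, 244.2]
orientation: [0.714, 0.588, 0.244, 0.291]
wrist_force: [-0.2, 0.7, -0.2]
gripper_width: -0.0
grasp_force: 0.0
```

```bash
cat >> h.py <<'E'
from scipy.spatial.transform import Rotation as R
hx=np.array([.98,-.19,0]);hy=np.array([.19,.98,0]);O=np.array([538.5,-32,0])
def rep():
    s=bot.state();r=R.from_quat(s['orientation']).as_matrix();p=s['tcp_pos']-O
    print('t',round(s['t'],2),'tcp h',[round(float(a),1) for a in(p@hx,p@hy,p[2])],'toolz h',[round(float(a),2) for a in(r[:,2]@hx,r[:,2]@hy,r[2,2])],'toolx',[round(float(a),2) for a in(r[:,0]@hx,r[:,0]@hy,r[2,0])],'F',s['wrist_force'].round(1),'q',s['q'].round(2),s['gripper_width'])
E
python3 - <<'E'
from h import *
rep(); print(vision.camera_model('wrist')['hand_eye'].round(2).tolist())
im,d,W=pts('scene');cv2.imwrite('pics/s1.png',cv2.resize(im[60:280,170:490],None,fx=2.4,fy=2.4))
E
```

```text
t 1.8 tcp h [-128.6, -1.1, 244.2] toolz h [0.7, 0.0, -0.71] toolx [-0.0, 1.0, 0.01] F [-0.2  0.7 -0.2] q [-0.05 -0.91  2.25 -0.11  1.02  0.16] -0.0003938294891512465
[[0.0, -0.96, -0.27, 70.24], [1.0, 0.0, -0.0, -0.99], [0.0, -0.27, 0.96, -122.58], [0.0, 0.0, 0.0, 1.0]]
```

View pics/s1.png

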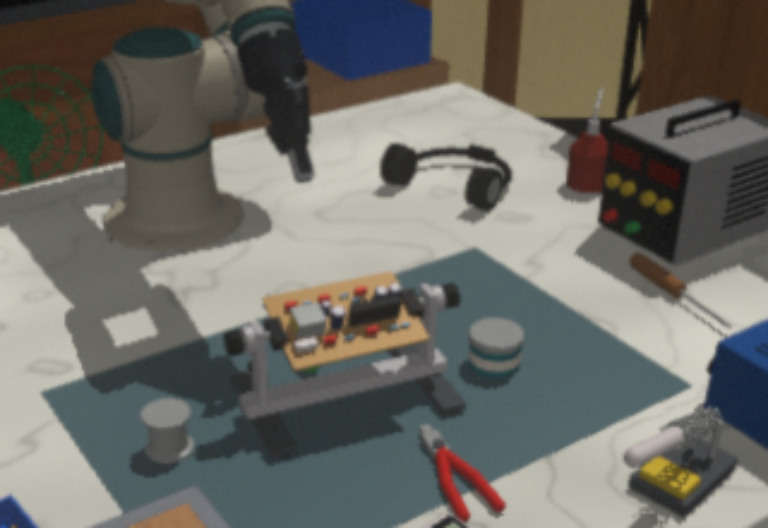

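Request:
carry_out:
  moves:
    - [[1.0, -0.2, -2.5], [0, 0, 0], 1]
    - [[1.0, -0.2, -2.5], [0, 0, 0], 1]
    - [[1.0, -0.2, -2.5], [0, 0, 0], 1]
    - [[1.0, -0.2, -2.5], [0, 0, 0], 1]
    - [[0, 0, 0], [0, 0, 0], 1]

```text
t: 2.35
tcp_pos: [452.6, -19.7, 148.3]
orientation: [0.716, 0.585, 0.244, 0.293]
wrist_force: [-0.1, 0.5, -0.5]
gripper_width: 0.001
grasp_force: 0.0
```

```bash
python3 -c "
from h import *
rep()"
```

```text
t 2.35 tcp h [-86.5, -4.3, 148.3] toolz h [0.7, 0.0, -0.71] toolx [0.01, 1.0, 0.01] F [-0.1  0.5 -0.5] q [-0.08 -0.65  2.32 -0.12  0.7   0.18] 0.0010247481882738982
```

Request:
carry_out:
  moves:
    - [[0, 0, -2.5], [0, 0, 0], 1]
    - [[0.2, 0, -1.5], [0, 0, 0], 1]
    - [[0.6, -0.1, -1.2], [0, 0, 0], 1]
    - [[0, 0, 0], [0, 0, 0], 1]

```text
t: 2.75
tcp_pos: [461.6, -20.2, 99.4]
orientation: [0.714, 0.585, 0.246, 0.295]
wrist_force: [-0.0, -0.3, 0.5]
gripper_width: 0.003
grasp_force: 0.0
```

```bash
python3 -c "
from h import *
rep()
im,d,W=pts('scene');cv2.imwrite('pics/s2.png',cv2.resize(im[150:260,240:400],None,fx=4.5,fy=4.5))"
```

```text
t 2.75 tcp h [-77.6, -3.0, 99.4] toolz h [0.71, 0.0, -0.71] toolx [0.0, 1.0, 0.01] F [-0.  -0.3  0.5] q [-0.08 -0.52  2.35 -0.15  0.53  0.22] 0.002839034797722052
```

View pics/s2.png

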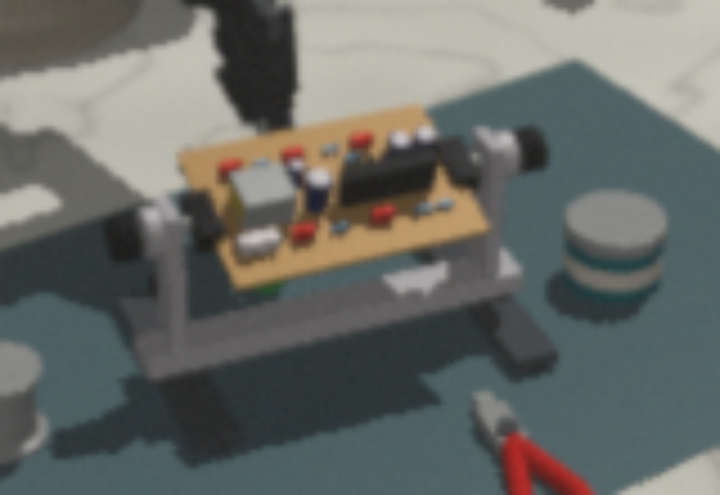

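The closed fingers are under the near edge, clear of the components, with the board edge at about (230,140) in the crop. Now I'll lift along the edge's arc.

Request:
carry_out:
  moves:
    - [[0.8, -0.15, 0.7], [0, 0, 0], 1]
    - [[0.7, -0.15, 0.8], [0, 0, 0], 1]
    - [[0.5, -0.1, 0.8], [0, 0, 0], 1]
    - [[0.5, -0.1, 0.8], [0, 0, 0], 1]
    - [[0.5, -0.1, 0.8], [0, 0, 0], 1]

```text
t: 3.3
tcp_pos: [491.5, -25.4, 138.2]
orientation: [0.714, 0.586, 0.246, 0.295]
wrist_force: [-0.7, -0.7, -2.7]
gripper_width: -0.001
grasp_force: 1.0
```

```bash
cat >> h.py <<'E'
def ang(show=None):
    # board angle from top view: fit line in (hx,z) of points around axis, away from tool, by RANSAC
    im,d,W=pts('top'); P=W.reshape(-1,3)-O; X=np.c_[P@hx,P@hy,P[:,2]]; c=im.reshape(-1,3)
    m=(abs(X[:,1])<58)&(abs(X[:,1])>30)&(np.hypot(X[:,0],X[:,2]-110)<62)
    A=X[m];best=(0,0)
    for a in np.radians(np.arange(-90,90,1)):
        n=abs(-A[:,0]*np.sin(a)+(A[:,2]-110)*np.cos(a)-0)<3.5
        if n.sum()>best[0]: best=(n.sum(),a)
    print('board line slope deg (dz/dhx)',np.degrees(best[1]),best[0],len(A),'x range',A[:,0].min(),A[:,0].max())
    if show: cv2.imwrite(show,cv2.resize(im[150:310,240:430],None,fx=4,fy=3.75))
E
python3 -c "
from h import *
rep();ang()"
```

```text
t 3.3 tcp h [-47.3, -2.4, 138.2] toolz h [0.71, 0.0, -0.7] toolx [0.0, 1.0, 0.01] F [-0.7 -0.7 -2.7] q [-0.09 -0.47  2.23 -0.12  0.6   0.18] -0.0009134331667328247
board line slope deg (dz/dhx) -48.00000000000001 279 616 x range -38.71052675699691 37.88360534724326
```

Request:
carry_out:
  moves:
    - [[0.8, -0.15, 0.8], [0, 0, 0], 1]
    - [[0.7, -0.15, 0.2], [0, 0, 0], 1]
    - [[0.7, -0.15, 0.1], [0, 0, 0], 1]
    - [[1.0, -0.2, 0], [0, 0, 0], 1]
    - [[1.0, -0.2, -0.3], [0, 0, 0], 1]

```text
t: 3.85
tcp_pos: [534.1, -33.8, 145.8]
orientation: [0.714, 0.586, 0.247, 0.295]
wrist_force: [-4.1, 2.2, -0.4]
gripper_width: -0.002
grasp_force: 1.8
```

```bash
python3 -c "
from h import *
rep();ang()"
```

```text
t 3.85 tcp h [-4.0, -2.6, 145.8] toolz h [0.71, 0.0, -0.7] toolx [0.0, 1.0, 0.01] F [-4.1  2.2 -0.4] q [-0.1  -0.32  2.11 -0.11  0.57  0.16] -0.0023452949819717734
board line slope deg (dz/dhx) 59.99999999999999 449 534 x range -29.58448787387195 29.285389493935742
```

Request:
carry_out:
  moves:
    - [[1.0, -0.2, 0.2], [0, 0, 0], 1]
    - [[0.9, -0.2, 0.2], [0, 0, 0], 1]
    - [[0.7, -0.1, 0.0], [0, 0, 0], 1]
    - [[0.6, -0.1, -0.4], [0, 0, 0], 1]
    - [[0, 0, 0], [0, 0, 0], 1]

```text
t: 4.4
tcp_pos: [565.7, -39.9, 145.2]
orientation: [0.714, 0.586, 0.247, 0.295]
wrist_force: [-0.2, 0.1, 0.9]
gripper_width: 0.002
grasp_force: 0.1
```

```bash
python3 -c "
from h import *
rep();ang()"
```

```text
t 4.4 tcp h [28.2, -2.6, 145.2] toolz h [0.71, 0.0, -0.7] toolx [0.0, 1.0, 0.01] F [-0.2  0.1  0.9] q [-0.11 -0.21  2.03 -0.11  0.54  0.15] 0.0023069340326827984
board line slope deg (dz/dhx) 24.000000000000004 562 816 x range -51.457449299966115 51.22482913858356
```

Request:
carry_out:
  moves:
    - [[0.4, -0.1, -0.5], [0, 0, 0], 1]
    - [[0.3, -0.1, -0.5], [0, 0, 0], 1]
    - [[0, 0, -0.3], [0, 0, 0], 1]
    - [[0, 0, 0], [0, 0, 0], 1]

```text
t: 4.85
tcp_pos: [572.1, -41.8, 131.9]
orientation: [0.714, 0.586, 0.246, 0.295]
wrist_force: [-0.3, 0.4, 0.9]
gripper_width: 0.002
grasp_force: 0.1
```

```bash
python3 -c "
from h import *
rep();ang()"
```

```text
t 4.85 tcp h [34.8, -3.2, 131.9] toolz h [0.71, 0.0, -0.71] toolx [0.0, 1.0, 0.01] F [-0.3  0.4  0.9] q [-0.11 -0.17  2.02 -0.11  0.51  0.16] 0.0021575519225811644
board line slope deg (dz/dhx) 4.0 575 833 x range -54.88140607774921 54.615871743321726
```

Request:
carry_out:
  moves:
    - [[0, 0, -0.2], [0, 0, 0], 1]
    - [[0, 0, 0], [0, 0, 0], 1]
    - [[0, 0, 1], [0, 0, 0], 1]
    - [[-1, 0.2, 3], [0, 0, 0], 1]
    - [[-2, 0.4, 4], [0, 0, 0], 1]

```text
t: 5.4
tcp_pos: [541.1, -35.7, 209.5]
orientation: [0.714, 0.586, 0.245, 0.293]
wrist_force: [0.5, 0.6, 0.6]
gripper_width: 0.002
grasp_force: 0.0
```

Request:
carry_out:
  moves:
    - [[-3, 0.5, 3], [0, 0, 0], 1]
    - [[-3, 0.5, 1], [0, 0, 0], 1]
    - [[-3, 0.5, 0], [0, 0, 0], 1]
    - [[0, 0, 0], [0, 0, 0], 1]
    - [[0, 0, 0], [0, 0, 0], 1]

```text
t: 5.9
tcp_pos: [452.0, -20.7, 251.5]
orientation: [0.713, 0.585, 0.247, 0.295]
wrist_force: [0.5, 0.0, 0.5]
gripper_width: 0.0
grasp_force: 0.0
```

```bash
python3 -c "
from h import *
rep();ang('pics/end.png')
im,d,W=pts('top')
q=W[185:245,285:385].reshape(-1,3);q=q[(q[:,2]>95)&(q[:,2]<125)]-O
q=q[abs(q@hy)<55]
print(np.degrees(np.arctan(np.polyfit(q@hx,q[:,2],1)[0])))"
```

```text
t 5.9 tcp h [-87.0, -5.3, 251.5] toolz h [0.71, 0.0, -0.7] toolx [0.0, 1.0, 0.01] F [0.5 0.  0.5] q [-0.09 -0.75  2.17 -0.09  0.94  0.13] 3.073020135628561e-05
board line slope deg (dz/dhx) 0.0 626 923 x range -54.925648521858285 54.9921350410393
0.9682109025687798
```

View pics/end.png

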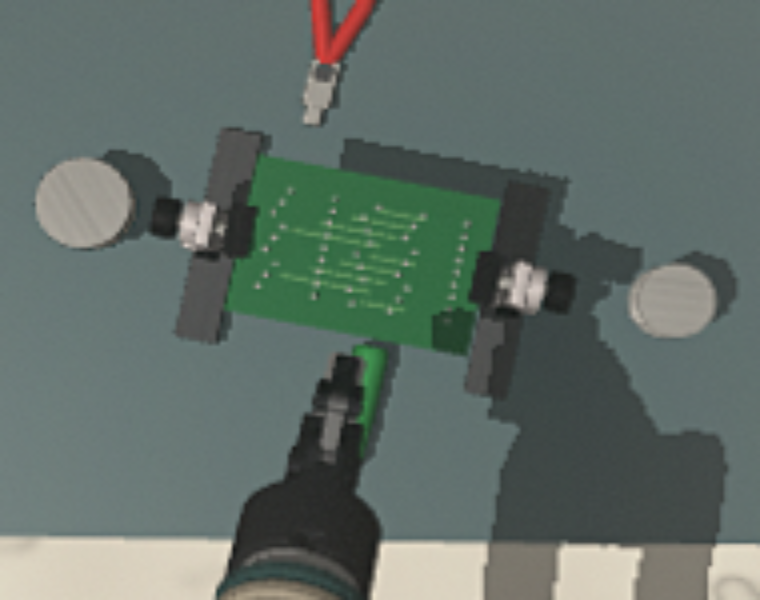

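The board is green side up and level to about 1°. The holder and the other things look unmoved, and the gripper is clear.

```bash
python3 -c "
from bench import bot
print(bot.close_job())"
```

```text
the job is handed in; nothing more can be done
None
```

The board is flipped green side up and measured level to about 1°; the holder and the other things look unmoved in the last picture, and the job is handed in (no verdict was returned).

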